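# Shut and bolt the red-stone case

### The job

Push the drawer of red stones fully home with your fingertips, then push the brass bolt on top of that same case all the way across so that it locks the drawer. Do not grip or lift anything; leave the drawer of blue stones and its bolt as they are, and do not disturb the other things on the bench.

Things in the scene. Friction and masses are not known exactly. Their poses are not given: they have to be found in the camera images.
- red_case: low dark wooden case of red stones, 150 wide (y) x 150 deep (x) x 60 mm high, fixed; origin at the centre of its underside, front (drawer side) to its -x, z up; its parts are given in this frame, mm. On its top two steel bolt brackets, 16 mm tall, 8 wide, at x -50, y -45 and y +26; a 24 mm red dot lies on its top
- red_drawer (a joint): how far the drawer of the red-stone case stands out to the case's -x (m): 0 fully home, 0.09 at most; about 2 N of friction, stays where left, solid stop at 0
- red_drawer_push (a point): centre of the outer face of the red-stone drawer's front panel (moves with the drawer); panel of light wood, 146 wide, 14 thick, from 6 to 58 mm above the bench, outer face at case x -89 when home; a red label in its middle, an open tray of red stones behind it, a brass staple above its rear at y +50, to 75 mm above the bench
- red_bolt (a joint): travel of the brass bolt on top of the red-stone case towards the case's +y (m): 0 drawn back, 0.036 fully shot through the drawer's staple (solid stop); about 1.5 N of friction, stays where left
- red_bolt_tab (a point): top centre of the upright brass tab of the red case's bolt, 104 mm above the bench; the tab is 18 along case x, 8 along case y, and rises 36 mm from the bolt rod (z 68 to 104); it is at case x -50, y -20 when the bolt is drawn back, and slides to y +16
- blue_case: low dark wooden case of blue stones, 150 wide (y) x 150 deep (x) x 60 mm high, fixed; origin at the centre of its underside, front (drawer side) to its -x, z up; its parts are given in this frame, mm. On its top two steel bolt brackets, 16 mm tall, 8 wide, at x -50, y -45 and y +26; a 24 mm blue dot lies on its top
- blue_drawer (a joint): how far the drawer of the blue-stone case stands out to the case's -x (m): 0 fully home, 0.09 at most; about 2 N of friction, stays where left, solid stop at 0
- blue_drawer_push (a point): centre of the outer face of the blue-stone drawer's front panel (moves with the drawer); panel of light wood, 146 wide, 14 thick, from 6 to 58 mm above the bench, outer face at case x -89 when home; a blue label in its middle, an open tray of blue stones behind it, a brass staple above its rear at y +50, to 75 mm above the bench
- blue_bolt (a joint): travel of the brass bolt on top of the blue-stone case towards the case's +y (m): 0 drawn back, 0.036 fully shot through the drawer's staple (solid stop); about 1.5 N of friction, stays where left
- blue_bolt_tab (a point): top centre of the upright brass tab of the blue case's bolt, 104 mm above the bench; the tab is 18 along case x, 8 along case y, and rises 36 mm from the bolt rod (z 68 to 104); it is at case x -50, y -20 when the bolt is drawn back, and slides to y +16
- loupe: black loupe, 30 dia x 30 mm, standing loose on top of the red-stone case, rear part; origin under its centre
- ring_box: blue ring box, 45 x 45 x 32 mm, loose on top of the blue-stone case, rear part; origin under its centre
- flux_jar: jar, 56 dia x 55 mm, standing between the cases; origin under its centre
- stone_dish: white dish, 70 dia x 22 mm, on the bench in front of the cases; origin under its centre
- mug: blue mug with pens, 82 dia x 92 mm, pens to 165 mm; origin under its centre
- file_orange: needle file with orange handle, 160 mm long, lying along its x; origin under its middle
- file_green: needle file with green handle, 160 mm long, lying along its x; origin under its middle
- hammer: small hammer, about 240 mm long, wooden handle, lying along its x; origin under its middle

How it is judged:
By the outcome, as a careful person would: the job done as asked, in the order asked, and still so for the second after the job is handed in, with the robot touching nothing.
It also fails if it takes over 45 s, if anything falls off the work surface, if the arm or the gripper's body presses on something with over 40 N, if the wrist force passes 120 N, or if a joint passes its speed limit or range.

### The arm

A 6-joint arm with a two-finger parallel gripper is mounted at the origin on the work surface. World frame = base frame: x ahead of the robot, y to its left, z up, the work surface at z = 0. Lengths are in m, angles in rad, forces in N, time in s.
With the tool pointing down it reaches from about 0.375 to 0.975 m from the base axis. Payload 3.8 kg.
Tool frame: the origin (TCP) lies at the very end of the fingers, on their centre line; the grasp point (between the pads) lies bot.hold_point_z behind it (bot.hold_point_z is the distance from the TCP to the grasp point, in m); z points along the fingers, y is the line along which they close (so a half turn about z gives the same grasp; the last joint's range is limited). The gripper opens to 85 mm and grips with 20 to 120 N. Pads are 22 mm wide; open, the fingers measure 114 mm over their backs; the gripper's body (76 mm by 85 mm) begins 54 mm behind the grasp point. The pads swing forward as they close: fully open they stand 13 mm farther back than shut.
Start: joints at [1.259, 0.264, 1.604, -0, 1.274, -0.037], TCP at [0.183, 0.65, 0.231] pointing down, gripper open.
Joint ranges: [-2.63, 2.63], [-0.94, 2.18], [0.31, 2.57], [-1.31, 4.45], [0, 2.66], [-2.55, 2.55]. Speed limits (rad/s): [2.57, 2.57, 3.14, 3.14, 3.14, 3.14].

### API

Orientations are given as a rotation vector (axis times angle).
In Python, from workcell import bot, order, read_camera, camera_info gives the robot as it stands (bot), with the cameras as plain functions and the job (order).
- The arm moves only by the shell command python3 jog.py [OPENING] [FORCE], which reads ROWS from standard input. ROWS is a JSON list of rows, 1 to 5 of them, each an object with the fields xyz (a list: dx, dy, dz in shares of the most that a row can go, 1 being 62.5 mm), rz (a turn about the tool's z in fractions of the full range, 1 being pi/2 rad); a field left out counts as zero; each row shifts and turns the commanded pose from where the row before left it, along the tool's axes as they then stand; what a row does not reach is not made up. A row lasts 1/8 s, in which the tool goes at most 0.0625 m and 0.188 rad, less where a joint would pass 70% of its speed; a pose out of reach is approached as far as the arm can. OPENING is the opening from 0.0 (shut) to 1.0 (fully open), set as the command begins (- or left out keeps the last). The fingers move at their own pace and stop on an object; FORCE is the grip in N (left out, the last holds). Time passes only in rows, so rows that do not move let the fingers close. It prints the time, the measured TCP pose, the force, the opening and the grip force at its end. No shift or turn number may pass 1 either way. Input that does not fit is refused with a message, and nothing moves.
- bot.read_state(): the state, without advancing time (a new reading comes with each control period).
- read_camera(name): name is "scene" or "top" or "wrist"; returns the picture (420x560x3 uint8, red, green, blue); there is no depth.
- camera_info(name): a dict with "intrinsics" (3x3 intrinsics, pixels), "extrinsics" (4x4, takes a point from camera to world coordinates). Camera axes: x right, y down, z forward; pixel columns grow to the right and rows downward; lengths in m; the calibration is good to about 2 mm. A picture is of the moment at which its call begins: read the wrist's pose just before it. camera_info takes no time and is no camera call; for the wrist camera it gives the pose at the moment of the call.
- order.finish_job(): hands the job in; it is judged then, once.
The state is a dict: "time": time; "q": joint angles; "joint_vel": joint speeds; "joint_torque": joint torques, N m; "tool_pos": TCP position; "tcp_rot": TCP orientation; "wrist_force": force on the tool from outside, world axes, zero at the start; "torque": the same for the moment, N m; "width": opening from 0.0 (shut) to 1.0 (fully open); "grip_force": force on a finger pad.
Only numpy, scipy, OpenCV 4.12 (cv2) and the standard library are available. Lean on these libraries where they do the work, as an engineer would, in place of code of your own. Each camera call takes 0.05 s, during which the arm holds its last target. There are 200 camera calls.

## Working session

There is one attempt and no reset: what is moved stays moved. The work goes in short steps, Python scripts to look and compute and a shell command to move; the robot and the scene stay as the last step left them, time stands still between calls to the robot, and variables do not carry over. Pictures are saved under pics/ and viewed, at most 10 in all, crops included, and the job is handed in when it is done.

```bash
mkdir -p pics
python3 - <<'E'
from workcell import bot, order, read_camera, camera_info
import cv2
for n in("top","scene"):
    i=read_camera(n); cv2.imwrite(f"pics/{n}0.png",i[:,:,::-1]); c=camera_info(n); print(c["intrinsics"],c["extrinsics"])
s=bot.read_state();print(s["tool_pos"],s["tcp_rot"],s["time"],bot.hold_point_z)
E
```

```text
[[518.54125914   0.         284.7686443 ]
 [  0.         518.54125914 219.07550815]
 [  0.           0.           1.        ]] [[-0.04891991 -0.97517628  0.21595846  0.2264892 ]
 [-0.99878985  0.04885899 -0.00562414 -0.01479826]
 [-0.00506699 -0.21597225 -0.97638635  1.41358311]
 [ 0.          0.          0.          1.        ]]
[[534.3683237    0.         278.99190878]
 [  0.         534.3683237  204.88541579]
 [  0.           0.           1.        ]] [[-0.59371964  0.43965322 -0.67394513  1.55199419]
 [ 0.80460919  0.31390593 -0.50405072  0.75466086]
 [-0.01005215 -0.84152725 -0.54012114  0.8958206 ]
 [ 0.          0.          0.          1.        ]]
[0.18296689 0.6490189  0.23007563] [-0.43035401 -3.11161706  0.00322748] 0.1 0.0187
```

View pics/top0.png

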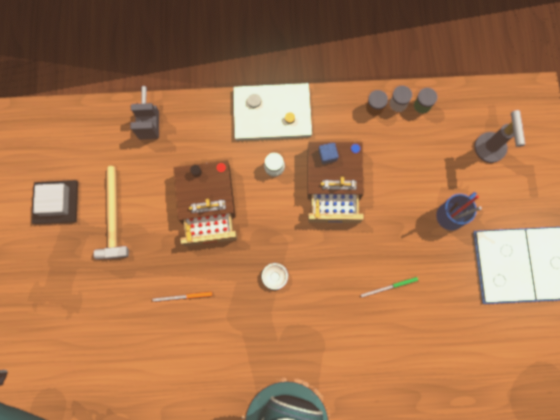

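View pics/scene0.png

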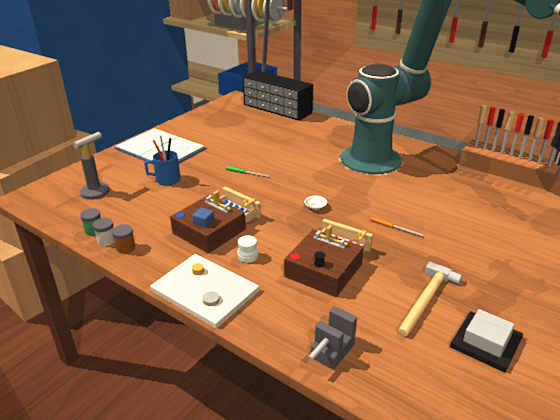

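Top view: the red case is near (205,195) with its drawer open towards the robot (panel about (208,239)). The blue case is near (336,175), and the dish at (275,277). I'll enlarge the red case next.

Run:
```python
import cv2
i=cv2.imread("pics/top0.png")[150:255,160:260]
cv2.imwrite("pics/c1.png",cv2.resize(i,None,fx=5.6,fy=5.6,interpolation=cv2.INTER_CUBIC))
```

```text
(no output)
```

View pics/c1.png

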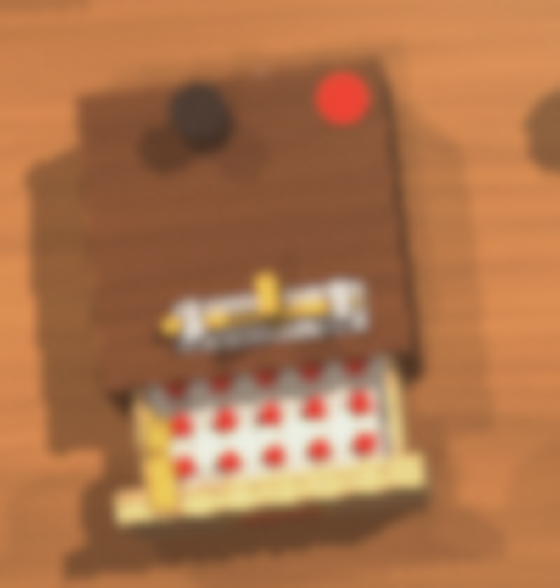

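```bash
cat > h.py <<'E'
import numpy as np
from workcell import bot, order, read_camera, camera_info
def ray(n,u,v,z,ci=None):
    c=ci or camera_info(n);K=np.array(c["intrinsics"]);T=np.array(c["extrinsics"])
    d=T[:3,:3]@np.linalg.solve(K,[u,v,1]);o=T[:3,3];return (o+d*(z-o[2])/d[2])
E
python3 - <<'E'
from h import *
from scipy.optimize import least_squares
C=lambda u,v,z:ray("top",160+u/5.6,150+v/5.6,z)[:2]
m=np.array([C(80,97,.06),C(380,60,.06),C(412,365,.06),C(112,396,.06),C(264,280,.104)])
b=np.array([[75,75],[75,-75],[-75,-75],[-75,75],[-50,-20]])/1000
R=lambda a:np.array([[np.cos(a),-np.sin(a)],[np.sin(a),np.cos(a)]])
f=lambda p:(b@R(p[2]).T+p[:2]-m)
r=least_squares(lambda p:f(p)[:4].ravel(),[.6,.2,0]).x
print(r,"\n",f(r)*1000)
for q in [(117,525,.058),(428,487,.058),(115,492,.058),(425,455,.058),(200,110,.09),(342,98,.06),(264,280,.104),(267,315,.072)]:
    print(q,(C(*q)-r[:2])@R(r[2])*1000)
print("dish",ray("top",275,277,.022))
E
```

```text
[0.61555279 0.19224925 0.07688532] 
 [[-1.3360064   0.4692678 ]
 [-1.37675025 -2.08666991]
 [ 3.11352137 -2.1756331 ]
 [-0.40076472  3.79303521]
 [-9.97237867 -9.03724685]]
(117, 525, 0.058) [-137.08777437   74.33950987]
(428, 487, 0.058) [-137.52387519  -73.77764346]
(115, 492, 0.058) [-121.12607336   73.9718866 ]
(425, 455, 0.058) [-121.94819659  -73.99387906]
(200, 110, 0.09) [51.87884025 12.50682735]
(342, 98, 0.06) [ 59.49517236 -52.61527159]
(264, 280, 0.104) [-39.36293465 -11.75542555]
(267, 315, 0.072) [-47.78134497  -7.53943418]
dish [0.37664306 0.01114346 0.022     ]
```

Fit is consistent: case yaw is 0.077 rad and the drawer stands about 48 mm out. The bolt may be partly shot. I'll move above the case front for a wrist-camera look.

The manual's scale: shifts go in shares of 62.5 mm and turns go in shares of pi/2 rad. Converting my numbers, -0.0535 m is -0.856, -0.031 m is -0.496, -0.176 rad / 1.5708 = -0.112.

```bash
echo '[{"rz": -0.112}, {"rz": -0.112}, {"xyz": [-0.496, -0.856, 0]}, {"xyz": [-0.496, -0.856, 0]}, {"xyz": [-0.496, -0.856, 0]}]' | python3 jog.py 0.0
echo '[{"xyz": [-0.496, -0.856, 0]}, {"xyz": [-0.496, -0.856, 0]}, {"xyz": [-0.496, -0.856, 0]}, {"xyz": [-0.496, -0.856, 0]}, {"xyz": [-0.496, -0.856, 0]}]' | python3 jog.py
echo '[{"xyz": [-0.496, -0.856, 0]}, {}, {}]' | python3 jog.py
python3 - <<'E'
from h import *
import cv2
c=camera_info("wrist");i=read_camera("wrist");cv2.imwrite("pics/w1.png",i[:,:,::-1])
import pickle;pickle.dump(c,open("w1.pkl","wb"));print(c["extrinsics"])
E
```

```text
time: 0.72
tool_pos: [0.2888, 0.4951, 0.2306]
tcp_rot: [0.123, -3.139, 0.001]
wrist_force: [-0.0, 0.2, 0.8]
width: 0.003
grip_force: 0.0
time: 1.35
tool_pos: [0.464, 0.2402, 0.231]
tcp_rot: [0.121, -3.139, -0.0]
wrist_force: [-0.1, 0.7, -0.4]
width: -0.0
grip_force: 0.0
time: 1.72
tool_pos: [0.498, 0.191, 0.2307]
tcp_rot: [0.119, -3.138, -0.001]
wrist_force: [0.1, -0.1, 0.0]
width: 0.0
grip_force: 0.0
[[-7.53979981e-02  9.56391376e-01  2.82189080e-01  4.26475700e-01]
 [ 9.97153519e-01  7.23254688e-02  2.13045965e-02  1.85564105e-01]
 [-3.39250979e-05  2.82992158e-01 -9.59122222e-01  3.73451230e-01]
 [ 0.00000000e+00  0.00000000e+00  0.00000000e+00  1.00000000e+00]]
```

View pics/w1.png

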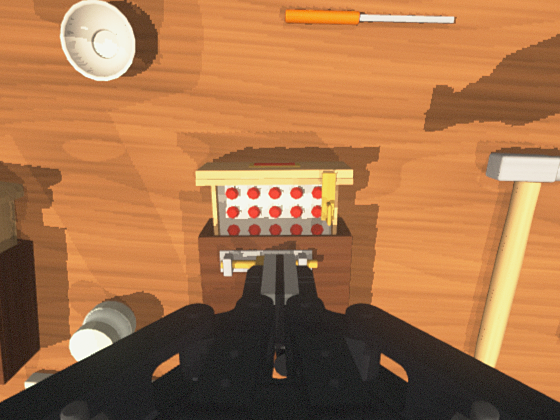

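Wrist view: case front top edge runs (200,237)-(351,237), panel outer top edge (196,170)-(353,170). The brackets are at about (227,262) and (308,262), the rod tip at (317,265), and the fingers hide the tab.

Run:
```python
from h import *
import pickle;c=pickle.load(open("w1.pkl","rb"))
r=[.6156,.1922,.0769];a=r[2];R=np.array([[np.cos(a),-np.sin(a)],[np.sin(a),np.cos(a)]])
for q in [(200,237,.06),(351,237,.06),(196,170,.058),(353,170,.058),(227,262,.076),(308,262,.076),(317,265,.068),(233,265,.068),(328,210,.075)]:
    p=ray("",*q,c)[:2];print(q,p,(p-r[:2])@R*1000)
s=bot.read_state();print((s["tool_pos"][:2]-r[:2])@R*1000)
```

```text
(200, 237, 0.06) [0.5524252  0.11813871] [-68.67779522 -68.98906234]
(351, 237, 0.06) [0.54141589 0.26371384] [-68.47087691  77.00163182]
(196, 170, 0.058) [0.4875993  0.11333664] [-133.68102567  -68.79673794]
(353, 170, 0.058) [0.476717   0.25724588] [-133.47545451   75.52322762]
(227, 262, 0.076) [0.56917888 0.14710163] [-49.74857647 -41.39882172]
(308, 262, 0.076) [0.56344942 0.22285881] [-49.64111331  34.57462987]
(317, 265, 0.068) [0.56962634 0.23284117] [-42.71556489  44.05295565]
(233, 265, 0.068) [0.5757442  0.15194879] [-42.83028395 -37.07036588]
(328, 210, 0.075) [0.51173179 0.2358783 ] [-100.20568993   51.5288141 ]
[-117.57438224    8.56853338]
```

Converted, 0.06 m is 0.96, -0.005 m is -0.08.

```bash
echo '[{"xyz": [0.96, -0.08, 0]}, {}, {}]' | python3 jog.py
python3 - <<'E'
from h import *
import cv2,pickle
c=camera_info("wrist");i=read_camera("wrist")
cv2.imwrite("pics/w2.png",cv2.resize(i[200:400,160:400,::-1],None,fx=3,fy=3,interpolation=cv2.INTER_CUBIC));pickle.dump(c,open("w2.pkl","wb"))
E
```

```text
time: 2.15
tool_pos: [0.4387, 0.1829, 0.2317]
tcp_rot: [-0.125, 3.138, 0.001]
wrist_force: [0.8, 0.6, -0.1]
width: -0.0
grip_force: 0.0
```

View pics/w2.png

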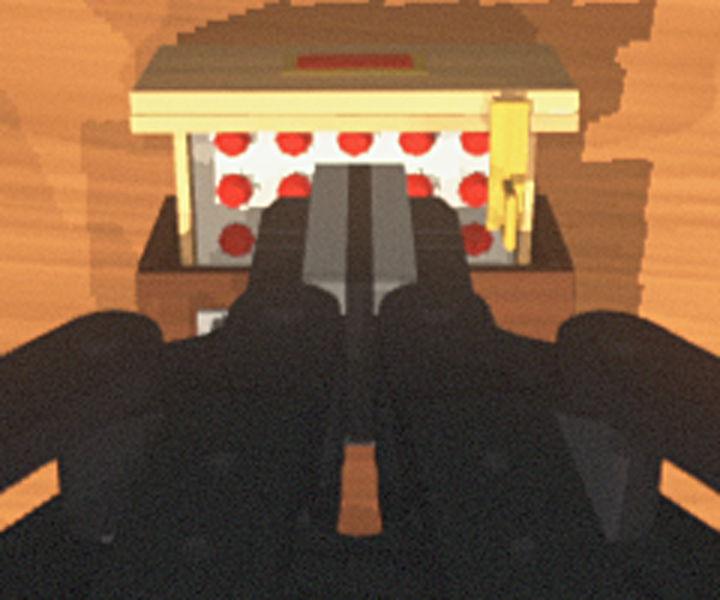

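The fingers are centred on the panel (panel centre column 354, finger slot 360), but the tab is still hidden. I'll check the tab in the scene picture.

Run:
```python
from h import *
import cv2
c=camera_info("scene");K=np.array(c["intrinsics"]);T=np.linalg.inv(c["extrinsics"])
a=.0769;R=np.array([[np.cos(a),-np.sin(a)],[np.sin(a),np.cos(a)]]);o=np.array([.6156,.1922])+R@[.003,.003]
def pr(x,y,z):
    p=T@np.r_[o+R@[x/1e3,y/1e3],z/1e3,1];p=K@p[:3];return p[:2]/p[2]
i=cv2.imread("pics/scene0.png")[210:300,275:385]
i=cv2.resize(i,None,fx=7,fy=6.6666,interpolation=cv2.INTER_CUBIC)
for q in [(-50,-20,104),(-50,-10,104),(-50,16,104),(-50,-45,76),(-50,26,76),(75,75,60),(75,-75,60),(-75,75,60)]:
    u=pr(*q);v=((u-[275,210])*[7,6.6666]).astype(int);print(q,v);cv2.circle(i,tuple(map(int,v)),3,(255,0,255),-1)
cv2.imwrite("pics/s1.png",i)
```

```text
(-50, -20, 104) [357  98]
(-50, -10, 104) [381 106]
(-50, 16, 104) [444 126]
(-50, -45, 76) [295 138]
(-50, 26, 76) [465 193]
(75, 75, 60) [428 449]
(75, -75, 60) [ 54 313]
(-75, 75, 60) [612 232]
```

View pics/s1.png

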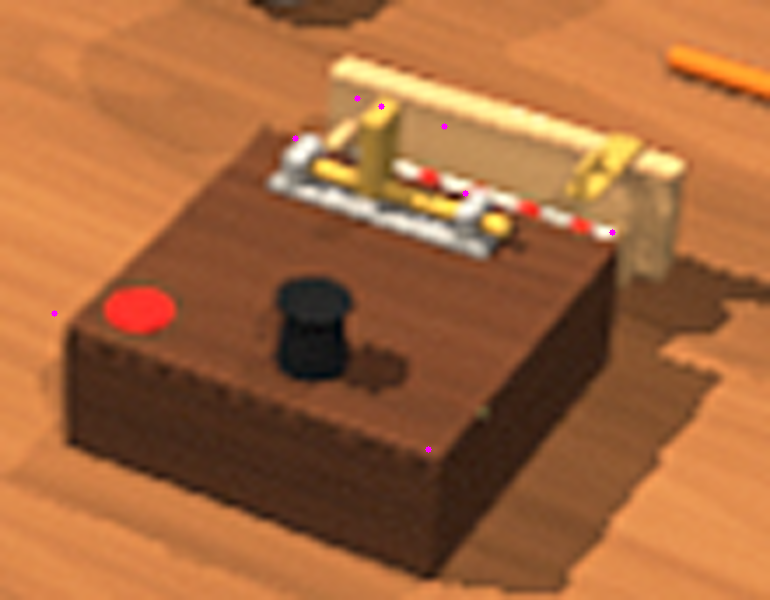

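Both cameras put the tab near y -15, so the bolt is essentially drawn back. Next I descend in front of the panel and push.

Converted, 0.0475 m is 0.76.

```bash
echo '[{"xyz": [0, 0, 0.76]}, {"xyz": [0, 0, 0.76]}, {"xyz": [0, 0, 0.76]}, {"xyz": [0, 0, 0.76]}, {}]' | python3 jog.py
echo '[{"xyz": [-0.32, 0, 0]}, {"xyz": [-0.192, 0, 0]}, {"xyz": [-0.192, 0, 0]}, {"xyz": [-0.192, 0, 0]}]' | python3 jog.py
echo '[{"xyz": [-0.128, 0, 0]}, {}]' | python3 jog.py
```

```text
time: 2.82
tool_pos: [0.4362, 0.1808, 0.038]
tcp_rot: [0.122, -3.131, 0.004]
wrist_force: [-0.0, 0.2, 0.9]
width: 0.001
grip_force: 0.0
time: 3.32
tool_pos: [0.4957, 0.1861, 0.0422]
tcp_rot: [-0.121, 3.139, 0.001]
wrist_force: [-3.1, 0.2, 1.5]
width: 0.0
grip_force: 1.3
time: 3.58
tool_pos: [0.5039, 0.1864, 0.0414]
tcp_rot: [-0.121, 3.138, 0.0]
wrist_force: [-0.5, 0.4, -0.8]
width: -0.001
grip_force: 0.0
```

Converted, -0.006 m is -0.096, -0.003 m is -0.048.

```bash
echo '[{"xyz": [-0.096, 0, 0]}, {"xyz": [-0.048, 0, 0]}]' | python3 jog.py
echo '[{"xyz": [-0.048, 0, 0]}, {"xyz": [-0.048, 0, 0]}]' | python3 jog.py
echo '[{"xyz": [-0.048, 0, 0]}]' | python3 jog.py
```

```text
time: 3.82
tool_pos: [0.5115, 0.1869, 0.041]
tcp_rot: [0.121, -3.138, 0.001]
wrist_force: [-1.8, -0.7, 0.9]
width: 0.001
grip_force: 1.1
time: 4.08
tool_pos: [0.5175, 0.1875, 0.041]
tcp_rot: [0.121, -3.138, 0.0]
wrist_force: [-2.2, -1.5, -0.9]
width: -0.0
grip_force: 1.1
time: 4.2
tool_pos: [0.5206, 0.1877, 0.041]
tcp_rot: [0.121, -3.139, 0.0]
wrist_force: [-2.7, 0.7, -0.7]
width: -0.005
grip_force: 1.1
```

Converted, -0.002 m is -0.032.

```bash
for k in 1 2; do :; done
echo '[{"xyz": [-0.032, 0, 0]}, {"xyz": [-0.032, 0, 0]}]' | python3 jog.py
echo '[{"xyz": [-0.032, 0, 0]}, {"xyz": [-0.032, 0, 0]}]' | python3 jog.py
echo '[{"xyz": [-0.032, 0, 0]}]' | python3 jog.py
```

```text
time: 4.45
tool_pos: [0.5209, 0.1877, 0.0409]
tcp_rot: [0.12, -3.131, 0.002]
wrist_force: [-16.8, -0.7, 12.1]
width: 0.001
grip_force: 8.1
time: 4.7
tool_pos: [0.5209, 0.1877, 0.0409]
tcp_rot: [0.12, -3.122, 0.003]
wrist_force: [-27.6, -1.2, 23.6]
width: -0.0
grip_force: 13.9
time: 4.82
tool_pos: [0.521, 0.1877, 0.0409]
tcp_rot: [0.119, -3.118, 0.004]
wrist_force: [-32.2, -1.6, 28.9]
width: 0.001
grip_force: 16.8
```

A solid stop at case x of about -97, which fits home (-89 plus half a finger). I'll back off and check.

Converted, -0.06 m is -0.96, -0.04 m is -0.64.

```bash
echo '[{"xyz": [0.48, 0, 0]}, {"xyz": [0.48, 0, 0]}, {"xyz": [0, 0, -0.96]}, {"xyz": [0, 0, -0.64]}, {}]' | python3 jog.py
python3 - <<'E'
from h import *
import cv2
a=read_camera("top")[140:245,150:265,::-1];b=read_camera("scene")[200:300,275:385,::-1]
f=lambda i:cv2.resize(i,(400,400),interpolation=cv2.INTER_CUBIC)
cv2.imwrite("pics/d1.png",np.hstack([f(a),f(b)]))
s=bot.read_state();r=[.6156,.1922];t=.0769;R=np.array([[np.cos(t),-np.sin(t)],[np.sin(t),np.cos(t)]])
print(s["tool_pos"],s["wrist_force"],(s["tool_pos"][:2]-r)@R*1000-3)
E
```

```text
time: 5.45
tool_pos: [0.4754, 0.1854, 0.1465]
tcp_rot: [-0.121, 3.128, 0.005]
wrist_force: [0.5, -0.2, 1.2]
width: -0.0
grip_force: 0.0
[0.47191382 0.18425928 0.14203696] [-0.54647323  0.12996724  0.0149167 ] [-1.46871573e+02  1.21326219e-01]
```

View pics/d1.png

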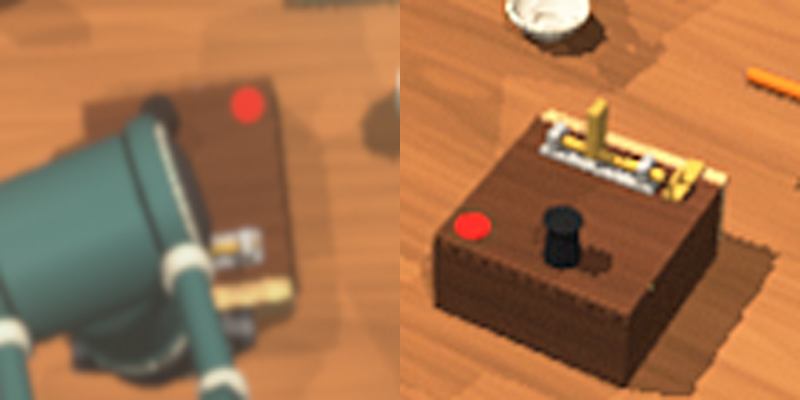

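The drawer is flush and the staple lines up with the bolt. Now I move over to the -y side of the tab.

Converted, -0.052 m is -0.832, -0.045 m is -0.72.

```bash
echo '[{"xyz": [-0.72, -0.56, 0]}, {"xyz": [-0.832, -0.528, 0]}, {}, {"xyz": [0, 0, 0.48]}, {"xyz": [0, 0, 0.4]}]' | python3 jog.py
echo '[{}, {}]' | python3 jog.py
python3 - <<'E'
from h import *
import cv2
b=read_camera("scene")[200:300,275:385,::-1]
cv2.imwrite("pics/d2.png",cv2.resize(b,None,fx=6,fy=6,interpolation=cv2.INTER_CUBIC))
s=bot.read_state();r=[.6156,.1922];t=.0769;R=np.array([[np.cos(t),-np.sin(t)],[np.sin(t),np.cos(t)]])
print(s["tool_pos"],s["wrist_force"],(s["tool_pos"][:2]-r)@R*1000-3)
E
```

```text
time: 6.18
tool_pos: [0.5711, 0.1236, 0.0835]
tcp_rot: [0.121, -3.136, 0.0]
wrist_force: [-0.6, 0.2, 0.4]
width: 0.004
grip_force: 0.0
time: 6.42
tool_pos: [0.5724, 0.124, 0.0861]
tcp_rot: [0.122, -3.138, 0.0]
wrist_force: [1.0, 0.4, 0.2]
width: -0.001
grip_force: 0.0
[0.57321707 0.12401016 0.08700047] [ 0.28018357  0.47829989 -0.80612053] [-50.49630258 -67.73227911]
```

View pics/d2.png

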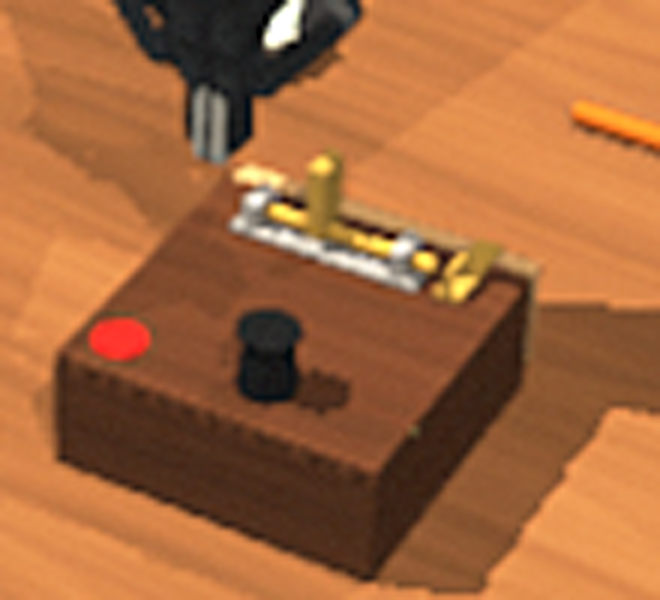

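The fingers (tips at (212,155)) are in line with the tab (325,160) on its drawn-back side. Now I push towards +y.

Converted, 0.012 m is 0.192, 0.01 m is 0.16.

```bash
echo '[{"xyz": [0, 0.192, 0]}, {"xyz": [0, 0.16, 0]}, {"xyz": [0, 0.128, 0]}, {"xyz": [0, 0.096, 0]}]' | python3 jog.py
echo '[{"xyz": [0, 0.096, 0]}, {"xyz": [0, 0.096, 0]}]' | python3 jog.py
echo '[{"xyz": [0, 0.096, 0]}, {"xyz": [0, 0.08, 0]}]' | python3 jog.py
```

```text
time: 6.98
tool_pos: [0.5701, 0.1604, 0.0865]
tcp_rot: [-0.122, 3.139, 0.0]
wrist_force: [-0.4, 1.1, -0.1]
width: 0.003
grip_force: 0.0
time: 7.22
tool_pos: [0.5692, 0.1716, 0.0864]
tcp_rot: [0.121, -3.139, 0.001]
wrist_force: [-0.0, -2.1, 1.3]
width: -0.001
grip_force: 0.8
time: 7.48
tool_pos: [0.5683, 0.1827, 0.0863]
tcp_rot: [0.121, -3.139, 0.0]
wrist_force: [0.1, -1.1, 1.8]
width: -0.004
grip_force: 0.8
```

Converted, 0.004 m is 0.064.

```bash
echo '[{"xyz": [0, 0.064, 0]}, {"xyz": [0, 0.064, 0]}]' | python3 jog.py
echo '[{"xyz": [0, 0.048, 0]}, {"xyz": [0, 0.048, 0]}]' | python3 jog.py
echo '[{"xyz": [0, 0.032, 0]}, {"xyz": [0, 0.032, 0]}]' | python3 jog.py
```

```text
time: 7.72
tool_pos: [0.5676, 0.1905, 0.0862]
tcp_rot: [0.121, -3.139, 0.001]
wrist_force: [-0.9, -7.4, 2.2]
width: 0.001
grip_force: 4.3
time: 7.98
tool_pos: [0.5676, 0.1911, 0.0863]
tcp_rot: [0.125, -3.138, 0.016]
wrist_force: [1.8, -25.5, 5.6]
width: -0.002
grip_force: 12.8
time: 8.22
tool_pos: [0.5675, 0.1914, 0.0863]
tcp_rot: [0.126, -3.138, 0.024]
wrist_force: [2.0, -35.5, 8.2]
width: 0.0
grip_force: 17.7
```

Solid stop. I'll back off, lift away and check.

Converted, -0.06 m is -0.96, -0.02 m is -0.32.

```bash
echo '[{"xyz": [0, -0.32, 0]}, {"xyz": [0, -0.32, 0]}, {"xyz": [0, 0, -0.96]}, {"xyz": [0.96, 0, -0.32]}, {"xyz": [0.96, 0, 0]}]' | python3 jog.py
echo '[{"xyz": [0, -0.96, 0]}, {"xyz": [0, -0.96, 0]}, {}]' | python3 jog.py
python3 - <<'E'
from h import *
import cv2
a=read_camera("top")[140:245,150:265,::-1];b=read_camera("scene")[200:300,275:385,::-1]
f=lambda i:cv2.resize(i,(400,400),interpolation=cv2.INTER_CUBIC)
cv2.imwrite("pics/d3.png",np.hstack([f(a),f(b)]))
E
```

```text
time: 8.85
tool_pos: [0.4522, 0.1519, 0.1687]
tcp_rot: [-0.12, 3.134, 0.004]
wrist_force: [-1.4, 0.4, -0.2]
width: 0.001
grip_force: 0.0
time: 9.22
tool_pos: [0.4604, 0.0287, 0.1663]
tcp_rot: [-0.113, 3.138, -0.0]
wrist_force: [0.0, 0.6, -0.1]
width: -0.001
grip_force: 0.0
```

View pics/d3.png

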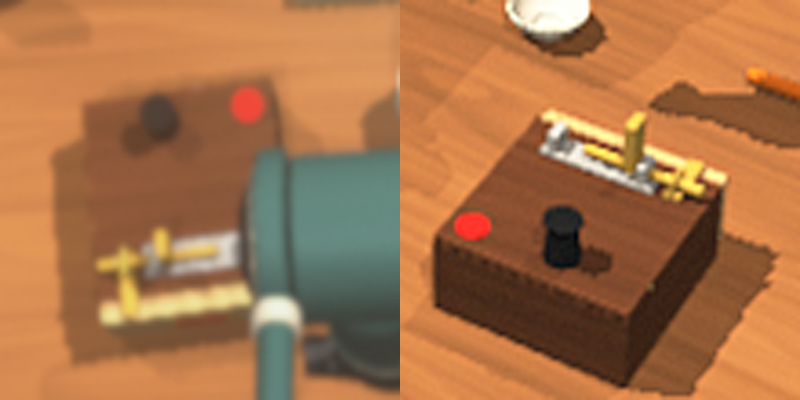

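The bolt passes through the staple, the tab sits against the +y bracket, the drawer is flush and the loupe hasn't moved.

```bash
python3 -c "
from workcell import bot, order, read_camera, camera_info
print(order.finish_job())"
```

```text
the job is handed in; nothing more can be done
None
```

The red drawer is pushed fully home and its bolt is shot through the staple to the stop; nothing was gripped or lifted, the blue case was left alone, and the job is handed in (no verdict was returned).

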